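# Snap the column onto the serving stand

### The job

Put the serving stand together: take the steel column, slide it upright over the stub in the middle of the wooden dish, gently, until it sits fully down on the dark collar, and turn it until the red spring button snaps out through the hole in the column. Then let go, leaving the column locked, and leave the other things on the worktop where they are.

Things in the scene. Friction and masses are not known exactly. Their poses are not given: they have to be found in the camera images.
- stand: The serving stand: a round shallow wooden dish, 188 mm wide and 26 mm high, fixed to the worktop. Origin: centre of its underside; z up; its -x side faces roughly the robot.
- collar (a point): Centre of the top of the dark steel collar (54 mm across) in the middle of the dish, 22 mm above the stand's origin. The column has to sit on it; then the column's origin is at this point.
- stub_top (a point): Top centre of the bright stub, 30 mm across with a chamfered top, rising from the collar to 68 mm above the stand's origin. From its side sticks the red spring button, 8 mm across, 44 mm above the stand's origin, reaching 20.5 mm from the axis. The button faces the stand's -x only roughly: the stub may be turned up to 0.7 rad either way about the vertical. It does not turn in use.
- column: The column: a steel tube 38 mm across, 170 mm high, about 0.3 kg, standing loose and upright on its open end. Origin: centre of the open lower end; z up along the tube. The bore (32 mm across, 1 mm play round the stub) is 52 mm deep, the rest is solid. A dark ferrule (47 mm across, 11 mm high) rings the lower end; its mouth is a funnel 42 mm wide. Best held near the top, 140 to 160 mm above the origin.
- hole (a point): Centre of the hole for the button, 10 mm wide and high, through the wall on the column's -x side, 19 mm from its axis and 22 mm above its origin. A blue stripe runs up from it and over the top to the middle. With the column down on the collar the button snaps out when the hole faces it to within about 0.1 rad, and locks the column against turning and lifting.
- snap_button (a joint): How far the red button is pressed in, m: 0 out, 0.002 to 0.005 while the column's wall covers it. The column's funnel pushes it in as it goes down (up to about 12 N downwards). Snapped into the hole it reads about 0 again and the column resists turning further; stop there. Pressing the column on the stand with more than 40 N would harm the stand.
- tea_box: Bystander: an open dark tea box, about 81x125x124 mm; origin at the centre of its underside. Leave it alone.
- tin_small: Bystander: a small food tin, 57 mm across, 72 mm high; origin at the centre of its underside. Leave it alone.
- salt_shaker: Bystander: a white salt shaker with a grey top, 44 mm across, 90 mm high; origin at the centre of its underside. Leave it alone.
- label_roll: Bystander: a white roll of labels, 92x61x42 mm; origin at the centre of its underside. Leave it alone.
- tea_light: Bystander: a small white tea light, 38 mm across, 15 mm high; origin at the centre of its underside. Leave it alone.

How it is judged (in metres and radians):
On the way:
1. the column is slid over the stub, covering the button and pushing it in (horizontal distance between column and stand below 0.005 m and z of column in the frame of stand below 0.048 m and value of joint snap_button above 0.002 m), for 0.05 s.
At the end, for the whole second after the job is handed in: The column stands on the stub, fully down on the collar (origin 22 mm above the stand's, from 19.5 to 25.5 mm), its axis within 4 mm of the stub's and within 0.07 rad of upright, with the button out in the hole (pressed in less than 1.2 mm); at rest (z of column in the frame of stand between 0.0195 and 0.0255 m and horizontal distance between column and stand below 0.004 m and angle between the z axis of column and the z axis of stand, either way round below 0.07 rad and value of joint snap_button below 0.0012 m and linear speed of column below 0.01 m/s); the robot touches nothing.
It fails at once if the column presses on the stand with more than 40 N (contact force between column and stand above 40 N).
It fails at once if the robot presses on the stand itself with more than 15 N (contact force between any of the fingers, the arm and stand above 15 N).
It fails at once if a bystander (tea box, small tin, salt shaker, roll of labels, tea light) is moved more than 20 mm (distance of any of tea_box, tin_small, salt_shaker, label_roll, tea_light from where it was at the start of the episode above 0.02 m).
It also fails if it takes over 72 s, if anything falls off the work surface, if the arm or the gripper's body presses on something with over 40 N, if the wrist force passes 120 N, or if a joint passes its speed limit or range.

### The arm

A 6-joint arm with a two-finger parallel gripper is mounted at the origin on a cart in front of the work surface, level with it; the furniture and walls round the work are solid. World frame = base frame: x ahead of the robot, y to its left, z up, the work surface at z = 0. Lengths are in m, angles in degrees, forces in N, time in s.
With the tool pointing down it reaches from about 0.25 to 0.725 m from the base axis. Payload 9.7 kg.
Tool frame: the origin (TCP) lies at the very end of the fingers, on their centre line; the grasp point (between the pads) lies 19 mm behind it (bot.hold_point_z is the distance from the TCP to the grasp point, in m); z points along the fingers, y is the line along which they close (so a half turn about z gives the same grasp; the last joint's range is limited). The gripper opens to 85 mm and grips with 20 to 120 N. Pads are 22 mm wide; open, the fingers measure 114 mm over their backs; the gripper's body (76 mm by 85 mm) begins 54 mm behind the grasp point. The pads swing forward as they close: fully open they stand 13 mm farther back than shut.
Start: joints at [75.974, 4.979, 10.078, 95.1, 0, 90], TCP at [0.133, 0.534, 0.231] pointing down, gripper open.
Joint ranges: [-179.16, 179.16], [-48.56, 103.87], [-65.8, 70.77], [-126.05, 130.52], [-82.76, 87.17], [-180, 180]. Speed limits (degrees/s): [127.2, 127.2, 147.25, 180, 180, 180].

### API

Orientations are given as [roll, pitch, yaw] about the fixed x, y, z axes, in that order (R = Rz(yaw) Ry(pitch) Rx(roll)).
In Python, from workcell import bot gives the robot as it stands.
- The arm moves only by the tool play_rows, never from a script. Its argument "targets" is a list of rows, each an object with "grip": the closure in counts, from 0 (fully open) to 255 (shut); "linear": the shift along the world's x, y, z in cm, a list of three; "delta_rot": the turn, a rotation vector about the world's x, y, z in rad, a list of three. A call has 1 to 10 rows; each row is the pose to reach, as a shift and turn from the pose commanded when the call began; what a row does not reach only later rows make up. A row lasts 1/10 s, in which the tool goes at most 50 mm and 8.59 degrees, less where a joint would pass 70% of its speed; a pose out of reach is approached as far as the arm can. A call with a gripper value outside its range is refused whole. The fingers move at their own pace and stop on an object; "force" is the grip in N (left out, the last holds). Time passes only in rows, so rows that repeat a pose let the fingers close. It gives the time, the measured TCP pose, the force, the opening and the grip force at its end, in the units of the state.
- bot.get_obs(): the state, without advancing time (a new reading comes with each control period).
- bot.camera(name): name is "scene" or "top"; returns a dict with "color" (420x560x3 uint8, red, green, blue), "range_z" (420x560 float32, m along the optical axis (not along the pixel's ray), 0 where there is no reading), "fov_y" (degrees; the focal length in pixels is half the picture's height over the tangent of half this angle, whatever the lens; pixels are square), "cx", "cy" (the principal point, pixels), "world_to_cam" (4x4, takes a point from world to camera coordinates). Camera axes: x right, y up, looking along -z (the intrinsics and any distortion apply to the point x, -y, -z); pixel columns grow to the right and rows downward; lengths in m; the calibration is good to about 2 mm. A picture is of the moment at which its call begins.
- bot.job_done(): hands the job in; it is judged then, once.
Trained networks look in a picture, given as the dict that the camera call returned (one of the last four; its "shot" number tells which), for a name from the list of things; names that differ only in an ending like _2 or _b are one class to them, and where a whole thing is asked for, a point or a joint stands for the part that bears it (a point fixed in the world has none). Each returns a list of dicts, best first, with "conf" (0 to 1); they miss things now and then, are a little off and sometimes report something else, mostly with a low value. They report only what shows in the picture. A call takes as long as a camera call.
- bot.search_frame(picture, target): "box" ([left, top, right, bottom] in pixels, round what is visible of it).
- bot.trace(picture, target): "pixels" (420x560 bool, what is visible of it) and "box" ([left, top, right, bottom] in pixels, round what is visible of it).
- bot.pinpoint(picture, target): "pixel" ([column, row] in pixels: a listed point, or the origin of a listed thing).
The state is a dict: "time": time; "q": joint angles; "qd": joint speeds; "joint_efforts": joint torques, N m; "ee_pos": TCP position; "tcp_rot": TCP orientation; "wrist_force": force on the tool from outside, world axes, zero at the start; "torque": the same for the moment, N m; "opening": finger opening in m; "grasp_force": force on a finger pad.
Only numpy, scipy, OpenCV 4.12 (cv2) and the standard library are available. Lean on these libraries where they do the work, as an engineer would, in place of code of your own. Each camera call takes 0.05 s, during which the arm holds its last target. There are 200 camera calls.

## Working session

There is one attempt and no reset: what is moved stays moved. The work goes in short steps, Python scripts to look and compute and a tool call to move; the robot and the scene stay as the last step left them, time stands still between calls to the robot, and variables do not carry over. Pictures are saved under pics/ and viewed, at most 10 in all, crops included, and the job is handed in when it is done.

Besides the shell and the picture viewer there is one more tool, called as name(argument=value, ...), one argument or row to a line, values as JSON. play_rows: Moves the arm, as the interface text tells. Its arguments: {"type":"object","properties":{"targets":{"type":"array","items":{"type":"object","properties":{"grip":{"type":"number"},"linear":{"type":"array","items":{"type":"number"}},"delta_rot":{"type":"array","items":{"type":"number"}}}}},"force":{"type":"number"}},"required":["targets"]}

```bash
ls; mkdir -p pics; cat > h.py <<'E'
import numpy as np, cv2
from workcell import bot
def f(p): return p["color"].shape[0]/2/np.tan(np.radians(p["fov_y"])/2)
def cloud(p):
    h,w=p["range_z"].shape; z=p["range_z"]; F=f(p)
    u,v=np.meshgrid(np.arange(w),np.arange(h))
    c=np.stack([(u-p["cx"])/F*z,-(v-p["cy"])/F*z,-z,np.ones_like(z)],-1)
    W=c@np.linalg.inv(p["world_to_cam"]).T
    return W[...,:3]
def ray(p,px,zw):  # intersect pixel ray with plane z=zw
    F=f(p);M=np.linalg.inv(p["world_to_cam"])
    d=M[:3,:3]@np.array([(px[0]-p["cx"])/F,-(px[1]-p["cy"])/F,-1.]);o=M[:3,3]
    return o+d*(zw-o[2])/d[2]
def save(p,n): cv2.imwrite("pics/"+n,cv2.cvtColor(p["color"],cv2.COLOR_RGB2BGR))
E
python3 - <<'E'
from h import *
np.set_printoptions(precision=4,suppress=True)
o=bot.get_obs();print(o["ee_pos"],o["tcp_rot"],o["opening"],o["wrist_force"])
for n in("scene","top"):
    p=bot.camera(n);save(p,n+"0.png");C=cloud(p)
    print(n,[k for k in p],p["fov_y"],p["cx"],p["cy"],p["world_to_cam"][:3].round(3).tolist())
    for t in("column","stand","tea_box","tin_small","salt_shaker","label_roll","tea_light"):
        for r in bot.trace(p,t)[:1]:
            q=C[r["pixels"]&(p["range_z"]>0)]
            print(t,round(r["conf"],2),r["box"],np.percentile(q,[2,50,98],axis=0).round(3).tolist() if len(q) else None)
    for t,z in(("collar",.022),("stub_top",.068),("hole",.022),("snap_button",.044),("column",0),("stand",0)):
        for r in bot.pinpoint(p,t)[:2]: print(t,round(r["conf"],2),r["pixel"],ray(p,r["pixel"],z).round(4))
E
```

```text
pics
[0.1332 0.5334 0.2306] [-179.9242   -0.0015  165.9717] 0.0855006755753037 [ 0.1608 -0.445   0.8093]
scene ['color', 'range_z', 'fov_y', 'cx', 'cy', 'world_to_cam', 'shot'] 51.3172943541442 282.68320028663334 208.1472984083115 [[-0.811, -0.585, -0.016, 0.343], [0.205, -0.309, 0.929, -0.25], [-0.548, 0.75, 0.37, -0.516]]
column 0.95 [331.3, 156.7, 353.4, 236.7] [[0.468, -0.335, 0.002], [0.48, -0.308, 0.088], [0.506, -0.301, 0.171]]
stand 0.79 [168.0, 278.3, 285.0, 358.5] [[0.374, 0.008, 0.012], [0.452, 0.104, 0.015], [0.547, 0.181, 0.066]]
tea_box 0.59 [312.5, 163.1, 337.6, 213.4] [[0.559, -0.509, 0.002], [0.585, -0.403, 0.062], [0.646, -0.387, 0.095]]
tin_small 0.96 [177.1, 211.5, 209.7, 256.1] [[0.668, -0.089, 0.003], [0.681, -0.042, 0.047], [0.725, -0.027, 0.073]]
salt_shaker 0.67 [140.4, 232.8, 160.4, 279.2] [[0.668, 0.055, 0.006], [0.677, 0.075, 0.048], [0.695, 0.086, 0.089]]
label_roll 0.7 [238.2, 215.3, 277.4, 242.2] [[0.58, -0.198, 0.003], [0.615, -0.169, 0.029], [0.66, -0.146, 0.044]]
tea_light 0.68 [138.9, 234.1, 161.0, 279.8] [[0.668, 0.051, 0.004], [0.677, 0.075, 0.047], [0.697, 0.086, 0.089]]
collar 0.92 [227.2, 315.3] [0.457  0.1008 0.022 ]
stub_top 0.78 [223.3, 285.9] [0.4675 0.0939 0.068 ]
hole 0.64 [349.8, 223.8] [ 0.4641 -0.3202  0.022 ]Traceback (most recent call last):
  File "<stdin>", line 12, in <module>
ValueError: it knows: collar, column, hole, label_roll, salt_shaker, stand, stub_top, tea_box, tea_light, tin_small
```

```bash
python3 - <<'E'
from h import *
np.set_printoptions(precision=4,suppress=True)
for n in("top",):
    p=bot.camera(n);save(p,n+"0.png");C=cloud(p)
    print(n,p["fov_y"],p["cx"],p["cy"],p["world_to_cam"][:3].round(3).tolist())
    for t in("column","stand","tea_box","tin_small","salt_shaker","label_roll","tea_light"):
        for r in bot.trace(p,t)[:1]:
            q=C[r["pixels"]&(p["range_z"]>0)]
            print(t,round(r["conf"],2),r["box"],np.percentile(q,[2,50,98],axis=0).round(3).tolist() if len(q) else None)
    for t,z in(("collar",.022),("stub_top",.068),("hole",.022),("column",0),("stand",0)):
        for r in bot.pinpoint(p,t)[:2]: print(t,round(r["conf"],2),r["pixel"],ray(p,r["pixel"],z).round(4))
    # column top & stub top by depth
    for nm,zl,zh,c in(("coltop",.155,.185,(.485,-.315)),("stubtop",.06,.075,(.465,.097))):
        m=(abs(C[...,2]-(zl+zh)/2)<(zh-zl)/2)&(np.hypot(C[...,0]-c[0],C[...,1]-c[1])<.05)
        print(nm,m.sum(),C[m].mean(0),np.ptp(C[m],axis=0))
    c=cv2.cvtColor(p["color"],cv2.COLOR_RGB2BGR)
    def crop(x,y,z,s=30):
        w=p["world_to_cam"]@[x,y,z,1];F=f(p);u=int(p["cx"]+F*w[0]/-w[2]);v=int(p["cy"]-F*w[1]/-w[2]);print("crop",u-s,v-s)
        a=c[max(v-s,0):v+s,max(u-s,0):u+s];return cv2.resize(a,(390,390),interpolation=cv2.INTER_CUBIC)
    cv2.imwrite("pics/crops0.png",np.hstack([crop(.485,-.315,.17),crop(.465,.097,.068)]))
E
```

```text
top 56.04661729380371 278.0394788591943 212.40053165776766 [[0.008, -1.0, 0.018, -0.194], [0.994, 0.01, 0.11, -0.542], [-0.11, 0.017, 0.994, -1.069]]
column 0.64 [318.3, 223.6, 339.8, 243.0] [[0.469, -0.347, -0.001], [0.487, -0.316, 0.163], [0.521, -0.303, 0.172]]
stand 0.76 [145.5, 206.3, 212.2, 274.4] [[0.382, 0.009, 0.009], [0.462, 0.091, 0.014], [0.546, 0.176, 0.065]]
tea_box 0.81 [346.9, 173.8, 404.9, 209.7] [[0.542, -0.516, 0.02], [0.589, -0.454, 0.059], [0.643, -0.392, 0.107]]
tin_small 0.66 [221.6, 144.5, 242.8, 172.3] [[0.669, -0.084, 0.015], [0.691, -0.059, 0.068], [0.72, -0.032, 0.073]]
salt_shaker 0.49 [180.5, 152.9, 197.6, 170.9] [[0.669, 0.044, 0.003], [0.682, 0.058, 0.07], [0.704, 0.079, 0.089]]
label_roll 0.55 [265.8, 169.3, 283.9, 200.2] [[0.603, -0.206, -0.002], [0.634, -0.18, 0.04], [0.664, -0.152, 0.045]]
tea_light 0.62 [252.6, 260.7, 268.4, 273.2] [[0.381, -0.154, -0.0], [0.397, -0.138, 0.007], [0.414, -0.121, 0.015]]
collar 0.68 [178.0, 237.6] [0.4712 0.0881 0.022 ]
stub_top 0.75 [328.3, 239.2] [ 0.4686 -0.324   0.068 ]
hole 0.79 [328.9, 241.2] [ 0.4651 -0.3324  0.022 ]
column 0.84 [325.5, 233.2] [ 0.4886 -0.326   0.    ]
stand 0.84 [180.0, 242.5] [0.4584 0.0871 0.    ]
coltop 198 [ 0.4885 -0.3224  0.168 ] [0.037 0.036 0.019]
stubtop 98 [0.4629 0.0908 0.0663] [0.0268 0.0272 0.0112]
crop 300 200
crop 140 209
```

View pics/scene0.png

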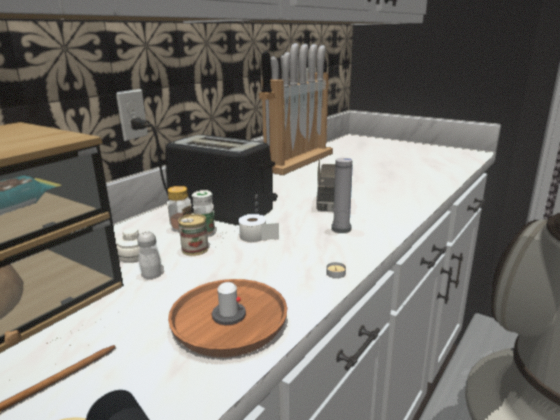

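View pics/crops0.png

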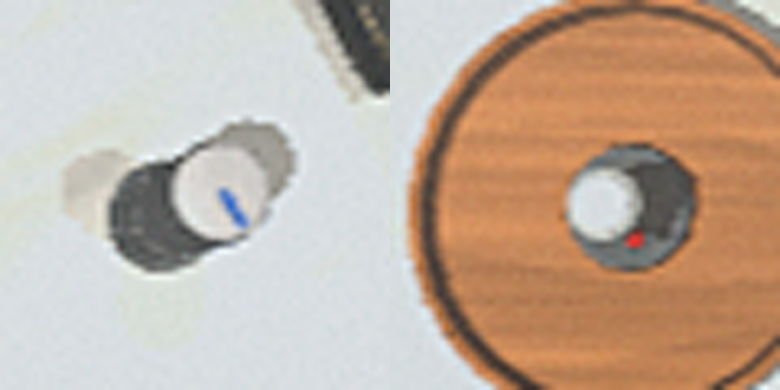

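View pics/top0.png

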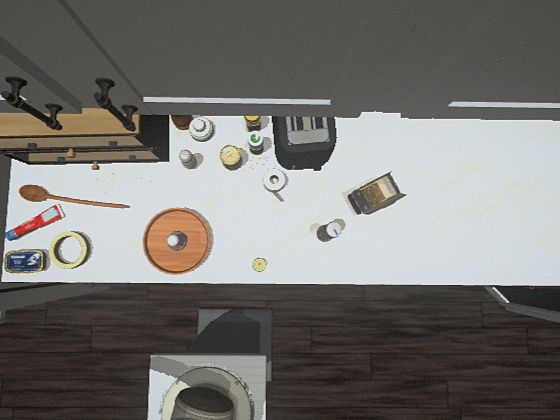

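The scene shows the column at about (343,195) in the scene view, the dish at (228,315), and a clear path between them. In the top crops the blue stripe points down and right, about 0.55 rad from -x, and the red button points about 0.5 rad, so little turning is needed.

I'll start the move and read the joints.

play_rows(
  targets=[
    {"grip": 0, "linear": [2, -4.6, 0]},
    {"grip": 0, "linear": [4, -9.2, 0]},
    {"grip": 0, "linear": [6, -13.8, 0]},
    {"grip": 0, "linear": [8, -18.4, 0]},
  ],
)

```text
validation failed for argument at $.ta...
```

```bash
python3 - <<'E'
from h import *
np.set_printoptions(precision=4,suppress=True)
o=bot.get_obs();print(o["time"],np.array(o["q"]),o["ee_pos"],o["tcp_rot"])
p=bot.camera("top");C=cloud(p);hsv=cv2.cvtColor(p["color"],cv2.COLOR_RGB2HSV)
H,S,V=[hsv[...,i].astype(int) for i in range(3)]
def cen(m,w): 
    v,u=np.nonzero(m);ww=w[m].astype(float);return np.array([(u*ww).sum(),(v*ww).sum()])/ww.sum(),m.sum()
sub=np.zeros(H.shape,bool);sub[215:250,315:345]=1
b=sub&(H>100)&(H<130)&(S>90);bc,n=cen(b,S)
m=sub&(C[...,2]>.164);top,n2=cen(m,np.ones_like(S))
P=ray(p,bc,.17);T=ray(p,top,.17);print("stripe",bc,n,P,"top",top,n2,T)
d=P-T;print("hole phi",np.arctan2(-d[1],-d[0]),np.hypot(*d[:2]))
v,u=np.nonzero(b);L=np.array([ray(p,(a,c),.17)[:2] for a,c in zip(u,v)]);e=np.linalg.svd(L-L.mean(0))[2][0];print("stripe axis phi",np.arctan2(e[1],e[0]),np.arctan2(-e[1],-e[0]))
sub[:]=0;sub[225:262,155:200]=1
r=sub&((H<6)|(H>174))&(S>170);rc,n=cen(r,S);m=sub&(C[...,2]>.058);st,n2=cen(m,np.ones_like(S))
S0=ray(p,st,.066);B=ray(p,rc,.047);d=B-S0;print("button",rc,n,B,"stub",st,n2,S0,"phi",np.arctan2(-d[1],-d[0]),np.hypot(*d[:2]))
for nm in("stand",):
    t=bot.trace(p,"stand")[0]["pixels"].astype(np.uint8);cs=max(cv2.findContours(t,0,1)[0],key=len);el=cv2.fitEllipse(cs);print(el,ray(p,el[0],.02))
p=bot.camera("scene");C=cloud(p)
for t,z in(("column",0),("hole",.022),("collar",.022),("stub_top",.068),("stand",0)):
    r=bot.pinpoint(p,t)
    if r: print(t,r[0]["conf"],ray(p,r[0]["pixel"],z))
hsv=cv2.cvtColor(p["color"],cv2.COLOR_RGB2HSV);H,S,V=[hsv[...,i].astype(int) for i in range(3)]
sub=np.zeros(H.shape,bool);sub[280:325,210:250]=1
r=sub&((H<6)|(H>174))&(S>170);print("btn scene",cen(r,S),C[r&(p["range_z"]>0)].mean(0))
# column axis: mask edges at mid-height rows
t=bot.trace(p,"column")[0]["pixels"]
for zz,row in((.16,165),(.05,215)):
    us=np.nonzero(t[row])[0];print(row,us.min(),us.max(),C[row,us.min():us.max()+1].mean(0))
E
```

```text
1.2 [75.9746  4.9797 10.0791 95.1008  0.0002 90.0005] [0.1333 0.5336 0.2313] [-179.9986   -0.0002  165.9741]
stripe [335.4188 231.5402] 9 [ 0.4829 -0.3267  0.17  ] top [333.8817 229.3118] 186 [ 0.4883 -0.323   0.17  ]
hole phi 0.6026534453231179 0.006534407483970311
stripe axis phi -2.563358436925908 0.5782342166638852
button [177.3146 245.3599] 3 [0.4491 0.0833 0.047 ] stub [174.2478 240.177 ] 113 [0.4623 0.0875 0.066 ] phi 0.30492451599970816 0.01387746636716756
((176.5167694091797, 241.03414916992188), (66.19325256347656, 67.75337982177734), 48.18710708618164) [0.4617 0.0923 0.02  ]
column 0.6 [ 0.489  -0.3271  0.    ]
hole 0.62 [ 0.4661 -0.3341  0.022 ]
collar 0.57 [0.4614 0.0945 0.022 ]
stub_top 0.84 [0.4645 0.0946 0.068 ]
stand 0.76 [0.4704 0.0912 0.    ]
btn scene (array([238.3301, 298.6622]), np.int64(3)) [0.4462 0.0847 0.0478]
165 335 351 [ 0.4816 -0.3098  0.1615]
215 333 349 [ 0.4822 -0.3103  0.0431]
```

play_rows(
  targets=[
    {"grip": 0, "linear": [2, -4.6, 0], "delta_rot": [0, 0, 0]},
    {"grip": 0, "linear": [4, -9.2, 0], "delta_rot": [0, 0, 0]},
    {"grip": 0, "linear": [6, -13.8, 0], "delta_rot": [0, 0, 0]},
    {"grip": 0, "linear": [8, -18.4, 0], "delta_rot": [0, 0, 0]},
  ],
  force=40,
)

```text
time: 2.05
ee_pos: [0.2133, 0.3485, 0.2312]
tcp_rot: [180.0, 0.0, 166.0]
wrist_force: [1.2, 0.2, 0.2]
opening: 0.0855
grasp_force: 0.0
```

```bash
python3 - <<'E'
from h import *
o=bot.get_obs();print(o["time"],np.array(o["q"]).round(1),o["ee_pos"],o["tcp_rot"])
E
```

```text
2.05 [ 58.5 -14.2  -7.9  96.3  -0.   72.5] [0.21326124 0.34848025 0.23115795] [1.79991457e+02 1.25537213e-02 1.66024436e+02]
```

play_rows(
  targets=[
    {"grip": 0, "linear": [1.8, -4.5, 0], "delta_rot": [0, 0, 0]},
    {"grip": 0, "linear": [3.6, -9, 0], "delta_rot": [0, 0, 0]},
    {"grip": 0, "linear": [5.4, -13.5, 0], "delta_rot": [0, 0, 0]},
    {"grip": 0, "linear": [7.2, -18, 0], "delta_rot": [0, 0, 0]},
    {"grip": 0, "linear": [9, -22.5, 0], "delta_rot": [0, 0, 0]},
    {"grip": 0, "linear": [10.8, -27, 0], "delta_rot": [0, 0, 0]},
    {"grip": 0, "linear": [12.6, -31.5, 0], "delta_rot": [0, 0, 0]},
    {"grip": 0, "linear": [14.4, -36, 0], "delta_rot": [0, 0, 0]},
    {"grip": 0, "linear": [16.2, -40.5, 0], "delta_rot": [0, 0, 0]},
    {"grip": 0, "linear": [18, -45, 0], "delta_rot": [0, 0, 0]},
  ],
)

```text
time: 3.05
ee_pos: [0.3933, -0.1021, 0.2316]
tcp_rot: [180.0, 0.1, 165.9]
wrist_force: [1.6, 2.1, -0.5]
opening: 0.0851
grasp_force: 0.0
```

play_rows(
  targets=[
    {"grip": 0, "linear": [2, -4.5, 0], "delta_rot": [0, 0, 0]},
    {"grip": 0, "linear": [4, -9, 0], "delta_rot": [0, 0, 0]},
    {"grip": 0, "linear": [6, -13.5, 0], "delta_rot": [0, 0, 0]},
    {"grip": 0, "linear": [8, -18, 0], "delta_rot": [0, 0, 0]},
    {"grip": 0, "linear": [9.5, -22, 0], "delta_rot": [0, 0, 0]},
    {"grip": 0, "linear": [9.5, -22.3, 0], "delta_rot": [0, 0, 0]},
    {"grip": 0, "linear": [9.5, -22.3, 0], "delta_rot": [0, 0, 0]},
    {"grip": 0, "linear": [9.5, -22.3, 0], "delta_rot": [0, 0, 0]},
  ],
)

```text
time: 3.85
ee_pos: [0.4878, -0.3222, 0.2316]
tcp_rot: [180.0, 0.0, 166.0]
wrist_force: [-0.2, -0.2, 0.5]
opening: 0.0858
grasp_force: 0.0
```

```bash
python3 - <<'E'
from h import *
o=bot.get_obs();print(o["time"],np.array(o["q"]).round(1),o["ee_pos"],o["tcp_rot"])
p=bot.camera("top");q=bot.camera("scene")
c=[cv2.resize(x["color"][a:a+80,b:b+80,::-1],(390,390),interpolation=cv2.INTER_CUBIC) for x,a,b in((p,190,290),(q,120,300))]
cv2.imwrite("pics/above.png",np.hstack(c))
E
```

```text
3.85 [-33.4   9.9  15.5  95.6   0.  -19.4] [ 0.48780661 -0.32215558  0.23155191] [1.79990035e+02 6.68315905e-05 1.65984827e+02]
```

View pics/above.png

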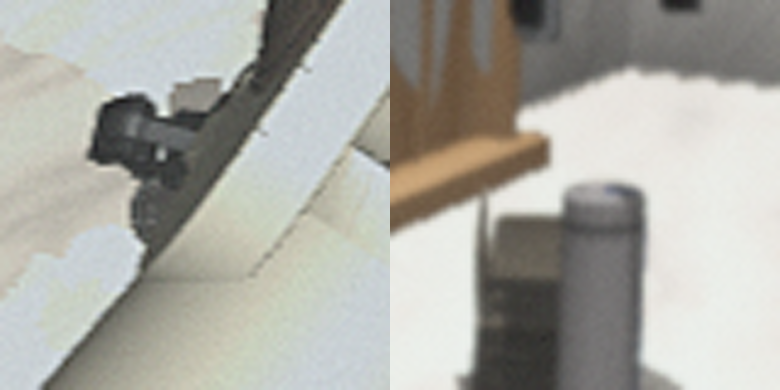

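The left half shows the arm above the column. In the right half the fingertips, at about (525,10) and (680,0), straddle the column axis at about column 603. I'll descend and grip.

play_rows(
  targets=[
    {"grip": 0, "linear": [0.05, -0.2, -3], "delta_rot": [0, 0, 0]},
    {"grip": 0, "linear": [0.05, -0.2, -6], "delta_rot": [0, 0, 0]},
    {"grip": 0, "linear": [0.05, -0.2, -8.5], "delta_rot": [0, 0, 0]},
    {"grip": 0, "linear": [0.05, -0.2, -10], "delta_rot": [0, 0, 0]},
    {"grip": 0, "linear": [0.05, -0.2, -10], "delta_rot": [0, 0, 0]},
  ],
)

```text
time: 4.45
ee_pos: [0.4878, -0.3236, 0.1299]
tcp_rot: [180.0, -0.1, 166.0]
wrist_force: [-0.2, 0.1, -0.6]
opening: 0.0855
grasp_force: 0.0
```

play_rows(
  targets=[
    {"grip": 60, "linear": [0, 0, 0], "delta_rot": [0, 0, 0]},
    {"grip": 90, "linear": [0, 0, 0], "delta_rot": [0, 0, 0]},
    {"grip": 110, "linear": [0, 0, 0], "delta_rot": [0, 0, 0]},
    {"grip": 130, "linear": [0, 0, 0], "delta_rot": [0, 0, 0]},
    {"grip": 180, "linear": [0, 0, 0], "delta_rot": [0, 0, 0]},
    {"grip": 200, "linear": [0, 0, 0], "delta_rot": [0, 0, 0]},
    {"grip": 200, "linear": [0, 0, 0], "delta_rot": [0, 0, 0]},
    {"grip": 200, "linear": [0, 0, 0], "delta_rot": [0, 0, 0]},
    {"grip": 200, "linear": [0, 0, 0], "delta_rot": [0, 0, 0]},
  ],
  force=60,
)

```text
time: 5.35
ee_pos: [0.4889, -0.3249, 0.1322]
tcp_rot: [-180.0, 0.1, 166.0]
wrist_force: [-0.2, 2.3, 6.3]
opening: 0.0369
grasp_force: 59.6
```

play_rows(
  targets=[
    {"grip": 200, "linear": [0, 0, 2], "delta_rot": [0, 0, 0]},
    {"grip": 200, "linear": [0, 0, 5], "delta_rot": [0, 0, 0]},
    {"grip": 200, "linear": [0, 0, 8], "delta_rot": [0, 0, 0]},
    {"grip": 200, "linear": [0, 0, 11], "delta_rot": [0, 0, 0]},
    {"grip": 200, "linear": [0, 0, 12], "delta_rot": [0, 0, 0]},
  ],
)

```text
time: 5.85
ee_pos: [0.4889, -0.3252, 0.2539]
tcp_rot: [-179.9, 0.2, 166.0]
wrist_force: [-0.2, -0.7, -3.1]
opening: 0.0369
grasp_force: 60.5
```

play_rows(
  targets=[
    {"grip": 200, "linear": [-0.2, 3, 0], "delta_rot": [0, 0, 0]},
    {"grip": 200, "linear": [-0.5, 7, 0], "delta_rot": [0, 0, 0]},
    {"grip": 200, "linear": [-0.8, 11.5, 0], "delta_rot": [0, 0, 0]},
    {"grip": 200, "linear": [-1, 16, 0], "delta_rot": [0, 0, 0]},
    {"grip": 200, "linear": [-1.3, 20.5, 0], "delta_rot": [0, 0, 0]},
    {"grip": 200, "linear": [-1.6, 25, 0], "delta_rot": [0, 0, -0.05]},
    {"grip": 200, "linear": [-2, 29.5, 0], "delta_rot": [0, 0, -0.1]},
    {"grip": 200, "linear": [-2.3, 34, 0], "delta_rot": [0, 0, -0.14]},
    {"grip": 200, "linear": [-2.5, 38, 0], "delta_rot": [0, 0, -0.14]},
    {"grip": 200, "linear": [-2.65, 41, 0], "delta_rot": [0, 0, -0.14]},
  ],
)

```text
time: 6.85
ee_pos: [0.4613, 0.0873, 0.25]
tcp_rot: [-180.0, -0.1, 158.0]
wrist_force: [-0.1, 0.7, -2.7]
opening: 0.0371
grasp_force: 60.9
```

play_rows(
  targets=[
    {"grip": 200, "linear": [0, 0.5, 0], "delta_rot": [0, 0, 0]},
    {"grip": 200, "linear": [0, 0.5, -1], "delta_rot": [0, 0, 0]},
    {"grip": 200, "linear": [0, 0.5, -2], "delta_rot": [0, 0, 0]},
    {"grip": 200, "linear": [0, 0.5, -3], "delta_rot": [0, 0, 0]},
    {"grip": 200, "linear": [0, 0.5, -3], "delta_rot": [0, 0, 0]},
    {"grip": 200, "linear": [0, 0.5, -3], "delta_rot": [0, 0, 0]},
  ],
)

```text
time: 7.45
ee_pos: [0.4619, 0.0894, 0.2209]
tcp_rot: [-180.0, -0.0, 157.9]
wrist_force: [0.7, 0.3, -2.5]
opening: 0.0369
grasp_force: 61.2
```

```bash
python3 - <<'E'
from h import *
o=bot.get_obs();print(o["time"],np.array(o["q"]).round(1),o["ee_pos"],o["tcp_rot"])
p=bot.camera("top");q=bot.camera("scene")
c=[cv2.resize(x["color"][a:a+80,b:b+80,::-1],(390,390),interpolation=cv2.INTER_CUBIC) for x,a,b in((p,200,135),)]
c.append(cv2.resize(q["color"][200:330,180:310,::-1],(390,390),interpolation=cv2.INTER_CUBIC))
cv2.imwrite("pics/over.png",np.hstack(c))
E
```

```text
7.45 [11.  -6.  -2.  94.1 -0.  33.1] [0.46189469 0.08943965 0.22090945] [-1.79975334e+02 -2.95810192e-02  1.57881113e+02]
```

View pics/over.png

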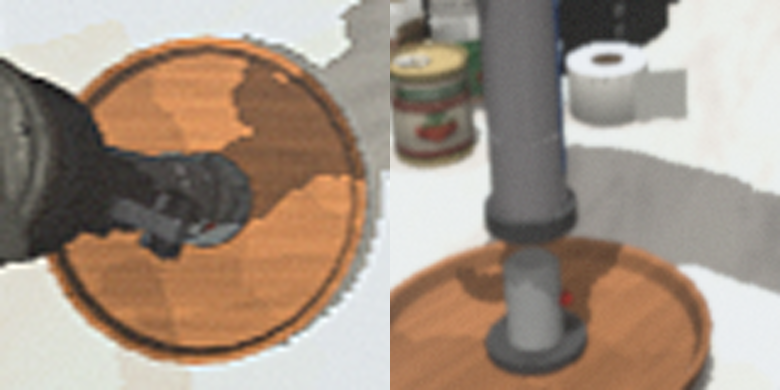

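The scene crop (right) shows the ferrule, centred at about column 531, hanging just above the stub at about 533. The button is on the right, and the blue stripe at (563,60) faces the same way. Next I'll fit circles to the depth cloud to get the relative offset.

```bash
cat > rel.py <<'E'
from h import *
from scipy.optimize import least_squares
def fit(C,zl,zh,r,c,rad=.04):
    m=(C[...,2]>zl)&(C[...,2]<zh)&(np.hypot(C[...,0]-c[0],C[...,1]-c[1])<rad)
    q=C[m][:,:2]
    if len(q)<8: return None,len(q)
    s=least_squares(lambda a:np.hypot(q[:,0]-a[0],q[:,1]-a[1])-r,c,loss="soft_l1",f_scale=.001)
    return s.x.round(4),len(q)
def rep():
    o=bot.get_obs();b=o["ee_pos"][2]-.132;c=(.462,.0905);print("tcp",np.round(o["ee_pos"],4),"bottom",b.round(4))
    for n in("scene","top"):
        p=bot.camera(n);C=cloud(p);print(n)
        print(" stub",fit(C,.03,.062,.015,c,.025)," collar top pts",fit(C,.003,.009,.094,c,.0))
        for lo,hi,r in((.001,.010,.0235),(.02,.05,.019),(.05,.08,.019),(.08,.11,.019)): print(" col",lo,fit(C,b+lo,b+hi,r,c))
        hsv=cv2.cvtColor(p["color"],cv2.COLOR_RGB2HSV);H,S=hsv[...,0],hsv[...,1]
        near=np.hypot(C[...,0]-c[0],C[...,1]-c[1])<.03
        for nm,m in(("stripe",near&(H>100)&(H<130)&(S>90)&(C[...,2]>b+.03)),("button",near&((H<6)|(H>174))&(S>150)&(C[...,2]>.035))):
            if m.sum(): print(" ",nm,m.sum(),np.median(C[m],axis=0).round(4))
E
python3 -c "from rel import *;rep()"
```

```text
tcp [0.4622 0.0898 0.2216] bottom 0.0896
scene
 stub (array([0.4626, 0.0919]), 353)  collar top pts (None, 0)
 col 0.001 (array([0.4619, 0.0909]), 162)
 col 0.02 (array([0.4618, 0.0907]), 459)
 col 0.05 (array([0.4617, 0.0902]), 492)
 col 0.08 (array([0.4617, 0.0899]), 518)
  stripe 21 [0.4439 0.0826 0.2338]
  button 9 [0.4463 0.0841 0.0463]
top
 stub (array([0.4607, 0.0918]), 14)  collar top pts (None, 0)
 col 0.001 (array([0.461 , 0.0924]), 28)
 col 0.02 (array([0.4624, 0.0906]), 24)
 col 0.05 (array([0.4624, 0.0908]), 18)
 col 0.08 (array([0.4621, 0.0904]), 18)
```

play_rows(
  targets=[
    {"grip": 200, "linear": [0.07, 0.1, -0.5], "delta_rot": [0, 0, 0]},
    {"grip": 200, "linear": [0.07, 0.1, -1.2], "delta_rot": [0, 0, 0]},
    {"grip": 200, "linear": [0.07, 0.1, -1.8], "delta_rot": [0, 0, 0]},
    {"grip": 200, "linear": [0.07, 0.1, -2.1], "delta_rot": [0, 0, 0]},
    {"grip": 200, "linear": [0.07, 0.1, -2.4], "delta_rot": [0, 0, 0]},
    {"grip": 200, "linear": [0.07, 0.1, -2.7], "delta_rot": [0, 0, 0]},
    {"grip": 200, "linear": [0.07, 0.1, -3.0], "delta_rot": [0, 0, 0]},
    {"grip": 200, "linear": [0.07, 0.1, -3.2], "delta_rot": [0, 0, 0]},
  ],
)

```text
time: 8.45
ee_pos: [0.4627, 0.0912, 0.189]
tcp_rot: [-180.0, -0.0, 158.0]
wrist_force: [-0.2, -0.8, -2.8]
opening: 0.0369
grasp_force: 61.2
```

play_rows(
  targets=[
    {"grip": 200, "linear": [0, 0, -0.2], "delta_rot": [0, 0, 0]},
    {"grip": 200, "linear": [0, 0, -0.4], "delta_rot": [0, 0, 0]},
    {"grip": 200, "linear": [0, 0, -0.6], "delta_rot": [0, 0, 0]},
    {"grip": 200, "linear": [0, 0, -0.8], "delta_rot": [0, 0, 0]},
    {"grip": 200, "linear": [0, 0, -1.0], "delta_rot": [0, 0, 0]},
    {"grip": 200, "linear": [0, 0, -1.2], "delta_rot": [0, 0, 0]},
  ],
)

```text
time: 9.05
ee_pos: [0.4628, 0.0912, 0.1771]
tcp_rot: [180.0, 0.0, 158.0]
wrist_force: [0.1, 0.0, -3.0]
opening: 0.0364
grasp_force: 61.2
```

play_rows(
  targets=[
    {"grip": 200, "linear": [0, 0, -0.2], "delta_rot": [0, 0, 0]},
    {"grip": 200, "linear": [0, 0, -0.4], "delta_rot": [0, 0, 0]},
    {"grip": 200, "linear": [0, 0, -0.6], "delta_rot": [0, 0, 0]},
    {"grip": 200, "linear": [0, 0, -0.7], "delta_rot": [0, 0, 0]},
    {"grip": 200, "linear": [0, 0, -0.8], "delta_rot": [0, 0, 0]},
  ],
)

```text
time: 9.55
ee_pos: [0.4628, 0.0912, 0.1696]
tcp_rot: [180.0, 0.0, 157.9]
wrist_force: [-1.2, -1.3, 3.7]
opening: 0.0367
grasp_force: 61.6
```

```bash
python3 -c "
from rel import *;rep();o=bot.get_obs();print(o['wrist_force'],o['torque'])"
```

```text
tcp [0.4628 0.0912 0.1696] bottom 0.0376
scene
 stub (array([0.4569, 0.0959]), 374)  collar top pts (None, 0)
 col 0.001 (array([0.4617, 0.0923]), 149)
 col 0.02 (array([0.4617, 0.0921]), 416)
 col 0.05 (array([0.4618, 0.0916]), 456)
 col 0.08 (array([0.4619, 0.0914]), 471)
  stripe 7 [0.4442 0.0831 0.1863]
top
 stub (array([0.4644, 0.0845]), 54)  collar top pts (None, 0)
 col 0.001 (array([0.4612, 0.0929]), 29)
 col 0.02 (array([0.4621, 0.0915]), 15)
 col 0.05 (array([0.4622, 0.0915]), 18)
 col 0.08 (array([0.4622, 0.0917]), 14)
[-2.06101218 -0.61928239 -0.12097577] [-0.37466566  0.58138181  0.00439882]
```

play_rows(
  targets=[
    {"grip": 200, "linear": [0, 0, -0.2], "delta_rot": [0, 0, 0]},
    {"grip": 200, "linear": [0, 0, -0.4], "delta_rot": [0, 0, 0]},
    {"grip": 200, "linear": [0, 0, -0.6], "delta_rot": [0, 0, 0]},
    {"grip": 200, "linear": [0, 0, -0.8], "delta_rot": [0, 0, 0]},
    {"grip": 200, "linear": [0, 0, -1.0], "delta_rot": [0, 0, 0]},
    {"grip": 200, "linear": [0, 0, -1.2], "delta_rot": [0, 0, 0]},
    {"grip": 200, "linear": [0, 0, -1.3], "delta_rot": [0, 0, 0]},
  ],
)

```text
time: 10.35
ee_pos: [0.4629, 0.0912, 0.1557]
tcp_rot: [180.0, 0.0, 158.0]
wrist_force: [0.6, -1.2, -3.9]
opening: 0.0364
grasp_force: 61.2
```

play_rows(
  targets=[
    {"grip": 200, "linear": [0, 0, -0.1], "delta_rot": [0, 0, 0]},
    {"grip": 200, "linear": [0, 0, -0.15], "delta_rot": [0, 0, 0]},
  ],
)

```text
time: 10.55
ee_pos: [0.4631, 0.0913, 0.1549]
tcp_rot: [180.0, 0.0, 158.0]
wrist_force: [0.6, -1.4, -1.5]
opening: 0.0369
grasp_force: 61.2
```

play_rows(
  targets=[
    {"grip": 200, "linear": [0, 0, -0.04], "delta_rot": [0, 0, 0]},
    {"grip": 200, "linear": [0, 0, -0.08], "delta_rot": [0, 0, 0]},
  ],
)

```text
time: 10.75
ee_pos: [0.4629, 0.0912, 0.1542]
tcp_rot: [180.0, 0.0, 158.0]
wrist_force: [1.4, -0.7, 0.7]
opening: 0.0365
grasp_force: 61.4
```

```bash
python3 - <<'E'
from rel import *
rep();o=bot.get_obs();print(o['wrist_force'],o['torque'])
q=bot.camera("scene");cv2.imwrite("pics/seat.png",cv2.resize(q["color"][230:340,175:285,::-1],(550,550),interpolation=cv2.INTER_CUBIC))
E
```

```text
tcp [0.4629 0.0912 0.1542] bottom 0.0222
scene
 stub (array([0.4593, 0.0953]), 511)  collar top pts (None, 0)
 col 0.001 (array([0.4631, 0.0923]), 152)
 col 0.02 (array([0.463 , 0.0918]), 414)
 col 0.05 (array([0.4629, 0.0914]), 436)
 col 0.08 (array([0.4627, 0.0913]), 461)
  stripe 3 [0.4496 0.0844 0.1718]
  button 3 [0.4448 0.0839 0.0467]
top
 stub (array([0.4666, 0.0863]), 50)  collar top pts (None, 0)
 col 0.001 (array([0.462 , 0.0927]), 29)
 col 0.02 (array([0.4633, 0.0913]), 16)
 col 0.05 (array([0.4631, 0.0917]), 17)
 col 0.08 (array([0.463 , 0.0914]), 15)
[ 1.00329387 -1.68737373 -1.52508125] [-0.3708294  -0.43153464  0.00462618]
```

View pics/seat.png

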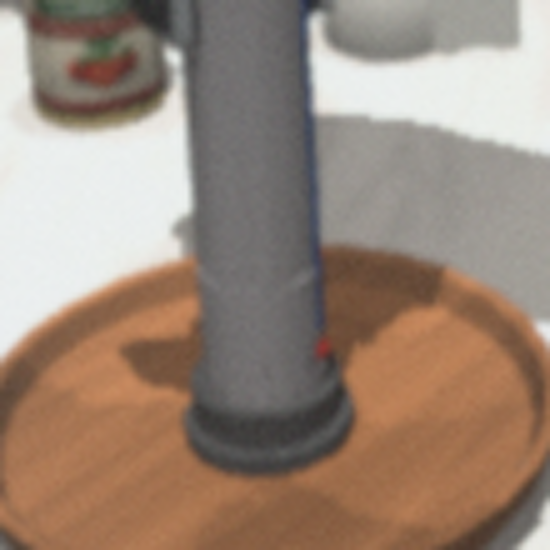

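The red button shows at (323,348), out through the hole at the foot of the blue stripe. I'll press lightly to confirm it is seated, then try a small twist to test the lock.

play_rows(
  targets=[
    {"grip": 200, "linear": [0, 0, -0.04], "delta_rot": [0, 0, 0]},
    {"grip": 200, "linear": [0, 0, -0.07], "delta_rot": [0, 0, 0]},
  ],
)

```text
time: 11.1
ee_pos: [0.4631, 0.0912, 0.1541]
tcp_rot: [180.0, 0.1, 158.0]
wrist_force: [0.6, -1.4, 6.8]
opening: 0.0369
grasp_force: 62.2
```

play_rows(
  targets=[
    {"grip": 200, "linear": [0, 0, 0], "delta_rot": [0, 0, 0.04]},
    {"grip": 200, "linear": [0, 0, 0], "delta_rot": [0, 0, 0.08]},
  ],
)

```text
time: 11.3
ee_pos: [0.4629, 0.0914, 0.1541]
tcp_rot: [179.9, 0.0, 162.6]
wrist_force: [-0.9, -0.3, 5.5]
opening: 0.037
grasp_force: 62.2
```

```bash
python3 -c "
from rel import *;o=bot.get_obs();print(o['wrist_force'],o['torque'],o['ee_pos'],o['tcp_rot'])"
```

```text
[-0.91281994 -0.29273921  5.50126161] [-0.21572155  0.33728952 -0.07553693] [0.4628893  0.09141386 0.1541044 ] [1.79944945e+02 4.23027862e-02 1.62627346e+02]
```

play_rows(
  targets=[
    {"grip": 200, "linear": [0, 0, 0], "delta_rot": [0, 0, -0.04]},
    {"grip": 200, "linear": [0, 0, 0], "delta_rot": [0, 0, -0.06]},
    {"grip": 200, "linear": [0, 0, 0], "delta_rot": [0, 0, -0.06]},
  ],
)

```text
time: 11.6
ee_pos: [0.4631, 0.0913, 0.1541]
tcp_rot: [180.0, 0.1, 159.1]
wrist_force: [1.0, -1.2, 4.8]
opening: 0.0368
grasp_force: 62.1
```

```bash
python3 - <<'E'
from rel import *
o=bot.get_obs();print(o['wrist_force'],o['torque'],o['tcp_rot'])
q=bot.camera("scene");cv2.imwrite("pics/seat2.png",cv2.resize(q["color"][280:330,205:255,::-1],(500,500),interpolation=cv2.INTER_CUBIC))
E
```

```text
[ 0.95599979 -1.22842517  4.84834149] [-0.42662879 -0.11551278  0.02973718] [1.79957688e+02 7.04383069e-02 1.59061254e+02]
```

View pics/seat2.png

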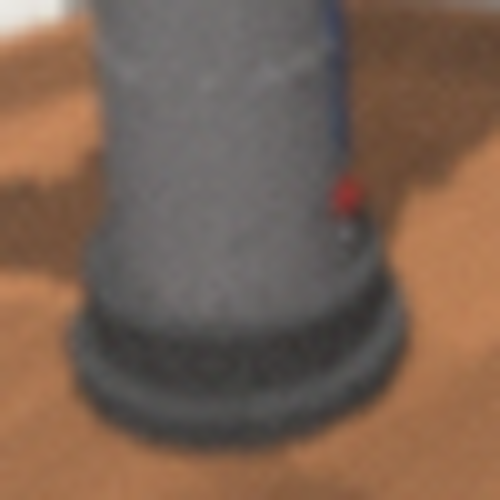

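The column sits on the collar with the button out at (347,195). I'll release and retreat.

play_rows(
  targets=[
    {"grip": 120, "linear": [0, 0, 0.03], "delta_rot": [0, 0, 0]},
    {"grip": 80, "linear": [0, 0, 0.03], "delta_rot": [0, 0, 0]},
    {"grip": 40, "linear": [0, 0, 0.03], "delta_rot": [0, 0, 0]},
    {"grip": 0, "linear": [0, 0, 0.03], "delta_rot": [0, 0, 0]},
    {"grip": 0, "linear": [0, 0, 0.03], "delta_rot": [0, 0, 0]},
    {"grip": 0, "linear": [0, 0, 0.03], "delta_rot": [0, 0, 0]},
    {"grip": 0, "linear": [0, 0, 0.03], "delta_rot": [0, 0, 0]},
    {"grip": 0, "linear": [0, 0, 0.03], "delta_rot": [0, 0, 0]},
  ],
)

```text
time: 12.45
ee_pos: [0.4627, 0.0912, 0.1535]
tcp_rot: [-180.0, -0.0, 159.1]
wrist_force: [0.0, 0.6, 0.2]
opening: 0.0853
grasp_force: 0.0
```

play_rows(
  targets=[
    {"grip": 0, "linear": [0, 0, 2], "delta_rot": [0, 0, 0]},
    {"grip": 0, "linear": [0, 0, 5], "delta_rot": [0, 0, 0]},
    {"grip": 0, "linear": [0, 0, 8], "delta_rot": [0, 0, 0]},
    {"grip": 0, "linear": [0, 0, 10], "delta_rot": [0, 0, 0]},
    {"grip": 0, "linear": [0, 0, 10], "delta_rot": [0, 0, 0]},
    {"grip": 0, "linear": [0, 0, 10], "delta_rot": [0, 0, 0]},
    {"grip": 0, "linear": [0, 0, 10], "delta_rot": [0, 0, 0]},
  ],
)

```text
time: 13.15
ee_pos: [0.4625, 0.0911, 0.2525]
tcp_rot: [-180.0, -0.1, 159.1]
wrist_force: [0.3, 0.1, -0.6]
opening: 0.0854
grasp_force: 0.0
```

```bash
python3 - <<'E'
from rel import *
q=bot.camera("scene");cv2.imwrite("pics/end.png",cv2.resize(q["color"][200:340,160:300,::-1],(560,560),interpolation=cv2.INTER_CUBIC))
C=cloud(q)
for lo,hi in((.045,.07),(.09,.12),(.15,.185)): print(lo,fit(C,lo,hi,.019,(.463,.0915)))
m=np.hypot(C[...,0]-.463,C[...,1]-.0915)<.015;print("top z",np.percentile(C[m][:,2][C[m][:,2]<.21],98))
E
```

```text
0.045 (array([0.4633, 0.0921]), 342)
0.09 (array([0.4633, 0.0917]), 452)
0.15 (array([0.4632, 0.0919]), 588)
top z 0.19348230318152188
```

View pics/end.png

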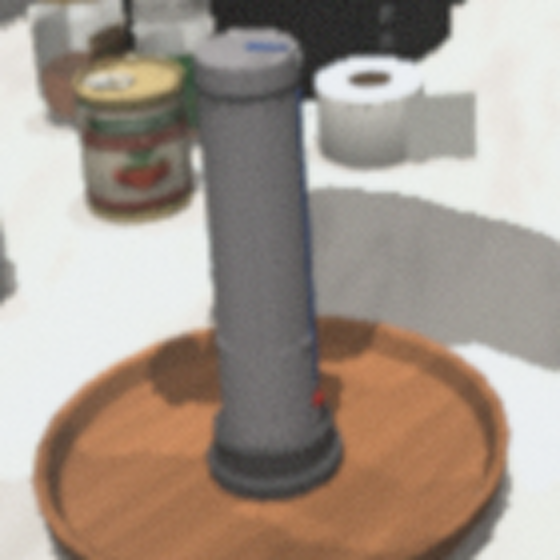

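The column stands upright with its top at z = 0.193 m, and the button is out at (318,398). The gripper is clear, so I'll hand the job in.

```bash
python3 -c "
from workcell import bot
print(bot.job_done())"
```

```text
the job is handed in; nothing more can be done
None
```

The column is seated on the collar and upright, the red button is out through its hole, and I let go and handed the job in at about 13 s; the hand-in reported no verdict.

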